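# Put the gilding brushes away

## Task

Put the three brushes away, either way round: lay the wide flat brush flat inside the shallow steel tray, lay the thick round brush across the brush rest so that it lies down in both V-shaped saddles with its middle between them, and press the thin liner brush by its handle into the two spring clips of the clip holder, with its middle between them, until it snaps fully home in both. The palette knife and the burnisher stay where they lie.

Things in the scene. Friction and masses are not known exactly. Their poses are not given: they have to be found in the camera images.
- flat_mid (a point): wide flat brush: 165 mm long, wooden handle 24 mm wide and 14 mm thick, steel ferrule 50 mm wide, dark hair 48 mm wide. It lies flat. The point is at its mid-length, 7 mm above its underside (half-way up); x runs along the brush to the hair, z up. The plain handle reaches 82 mm to -x and 29 mm to +x of the point, where it widens to the ferrule.
- round_mid (a point): thick round brush: 175 mm long, eight-sided wooden handle 18 mm across flats, steel ferrule of the same 18 mm, short dark round hair. It lies on a flat. The point is on its axis at mid-length, 9 mm above the bench as it lies; x runs along the brush to the hair. The handle reaches 87 mm to -x and 37 mm to +x of the point, then 20 mm of ferrule.
- liner_mid (a point): thin liner brush: 190 mm long, eight-sided wooden handle 10 mm across flats, slim steel ferrule, fine dark hair tip. It lies on a flat. The point is on its axis at mid-length, 5 mm above the bench as it lies; x runs along the brush to the hair. The handle is 10 mm thick from 70 mm to -x to 55 mm to +x of the point.
- knife_mid (a point): palette knife: 182 mm long, wooden handle and broad thin steel blade; stays where it lies. The point is at its mid-length, 7 mm above the bench; x runs along it to the blade.
- burnisher_mid (a point): burnisher: 170 mm long, wooden handle 14 mm thick, brass ferrule, bent brown stone tip; stays where it lies. The point is at its mid-length, 7 mm above the bench; x runs along it to the stone.
- tray_in (a point): shallow steel tray, fixed, outside 200 x 110 mm, wall and floor 3 mm, rim 12 mm above the bench. The point is the centre of its inner floor, 3 mm above the bench; x runs along its length, z up. The flat brush lies along x with its middle over this point, its mid-point then 7 mm above the floor.
- rest_seat (a point): brush rest, fixed: dark wooden base 110 x 60 x 12 mm, two dark steel V saddles (14 mm long, mouth 42 mm wide, tops 48 mm above the bench) on posts 36 mm either side of the middle along x; open between them down to the base. The point is where the round brush's mid-point lies when seated in both: midway between them, 41 mm above the bench; x runs along the seated brush.
- clip_seat (a point): clip holder, fixed: pale wooden base 110 x 50 x 12 mm, two bright clips 12 mm long, 34 mm either side of the middle along x, open between. Flared spring jaws (mouth 24 mm wide at 45 mm up, pinch 7 mm at 34 mm) open as the handle is pushed straight down, in all 4 to 15 N. The point is the liner's mid-point when fully home: midway, 26 mm above the bench; x runs along the seated brush.

How it is judged:
At the end, for the whole second after the job is handed in: Flat brush flat on the tray floor (3 mm, 0.05 rad), middle within 32 mm of the tray's centre; round brush down in both saddles (4 mm, 0.12 rad), middle within 18 mm of the rest's; liner fully home in both clips (4 mm in height, 5 mm sideways, 0.10 rad), within 18 mm lengthwise; all at rest (horizontal distance between flat_mid and tray_in below 0.032 m and z of flat_mid in the frame of tray_in below 0.01 m and angle between flat_mid's own z axis and vertical below 0.05 rad and horizontal distance between round_mid and rest_seat below 0.018 m and z of round_mid in the frame of rest_seat between -0.005 and 0.004 m and angle between the x axis of round_mid and the x axis of rest_seat, either way round below 0.12 rad and z of liner_mid in the frame of clip_seat between -0.004 and 0.004 m and angle between the x axis of liner_mid and the x axis of clip_seat, either way round below 0.1 rad and linear speed of each of flat, round, liner below 0.02 m/s and x of liner_mid in the frame of clip_seat between -0.018 and 0.018 m and y of liner_mid in the frame of clip_seat between -0.005 and 0.005 m); the robot touches nothing.
It fails at once if the palette knife was moved more than 30 mm (distance of knife_mid from where it was at the start of the episode above 0.03 m).
It fails at once if the burnisher was moved more than 30 mm (distance of burnisher_mid from where it was at the start of the episode above 0.03 m).
It also fails if it takes over 90 s, if anything falls off the work surface, if the arm or the gripper's body presses on something with over 40 N, if the wrist force passes 120 N, or if a joint passes its speed limit or range.

## Robot

A 6-joint arm with a two-finger parallel gripper is mounted at the origin on the work surface. World frame = base frame: x ahead of the robot, y to its left, z up, the work surface at z = 0. Lengths are in m, angles in rad, forces in N, time in s.
With the tool pointing down it reaches from about 0.35 to 0.85 m from the base axis. Payload 8.1 kg.
Tool frame: the origin (TCP) lies at the very end of the fingers, on their centre line; the grasp point (between the pads) lies behind it (arm.grip_depth is the z of the grasp point in the tool frame, in m); z points along the fingers, y is the direction in which the jaws open and shut (so a half turn about z gives the same grasp; the last joint's range is limited). The gripper opens to 85 mm and grips with 20 to 120 N. Pads are 22 mm wide; open, the fingers measure 114 mm over their backs; the gripper's body (76 mm by 85 mm) begins 54 mm behind the grasp point. The pads swing forward as they close: fully open they stand 13 mm farther back than shut.
Start: joints at [-1.346, 0.13, 1.488, -0, 1.523, -0.085], TCP at [0.183, -0.571, 0.231] pointing down, gripper open.
Joint ranges: [-2.96, 2.96], [-0.89, 2.26], [0.02, 2.5], [-1.34, 4.48], [0, 2.73], [-2.66, 2.66]. Speed limits (rad/s): [2.39, 2.39, 2.79, 3.14, 3.14, 3.14].

## Interface

Orientations are given as [roll, pitch, yaw] about the fixed x, y, z axes, in that order (R = Rz(yaw) Ry(pitch) Rx(roll)).
In Python, from plant import arm gives the robot as it stands. Calls block until the motion is done:
- arm.movep(position, orientation): joint-space move of the TCP to a pose.
- arm.line_to(position, velocity=0.15, rot=None, threshold=None): straight line of the TCP; rot=None keeps the orientation; velocity is the mean speed in m/s. With threshold (N) it stops when the force on the tool has changed by that much, and returns True; else False.
- arm.move_j(angles): joint-space move.
- arm.open_gripper() and arm.clamp(grasp_force=None): open the fingers fully, or close them until they stop; grasp_force is the grip in N (None keeps the last).
- arm.sleep(seconds).
- arm.inverse_kinematics(position, orientation): joint angles nearest the present ones, or None.
- arm.camera(name): name is "side" or "top"; returns a dict with "color" (420x560x3 uint8, red, green, blue), "K" (3x3 intrinsics, pixels), "pose" (4x4, takes a point from camera to world coordinates). Camera axes: x right, y down, z forward; pixel columns grow to the right and rows downward; lengths in m; the calibration is good to about 2 mm. A picture is of the moment at which its call begins. There is no depth.
A pose or a line that the arm cannot do raises arm.Unreachable and nothing moves.
- arm.hand_in(): hands the job in, once; it reports no verdict.
Readings, each from a call of its own:
- arm.get_clock(): time.
- arm.get_joint_pos(): joint angles.
- arm.get_qvel(): joint speeds.
- arm.get_effort(): joint torques, N m.
- arm.get_eef_pos(): TCP position.
- arm.get_ee_rot(): TCP orientation.
- arm.get_wrist_force(): force on the tool from outside, world axes, zero at the start.
- arm.get_ft_torque(): the same for the moment, N m.
- arm.get_grip_width(): finger opening in m.
Only numpy, scipy, OpenCV 4.12 (cv2) and the standard library are available. Lean on these libraries where they do the work, as an engineer would, in place of code of your own. Each camera call takes 0.05 s, during which the arm holds its last target.

## Working session

There is one attempt and no reset: what is moved stays moved. The work goes in short steps, each a Python script; the robot and the scene stay as the last script left them, time stands still between calls to the robot, and variables do not carry over. Pictures are saved under pics/ and viewed, and the job is handed in when it is done.

```bash
ls; mkdir -p pics; python3 - <<'E'
from plant import arm
import cv2,numpy as np
for n in("top","side"):
    c=arm.camera(n); cv2.imwrite(f"pics/{n}0.png",c["color"][:,:,::-1]); print(n,c["K"].tolist(),np.round(c["pose"],4).tolist())
print(arm.grip_depth,arm.get_clock(),arm.get_ee_rot(),arm.get_grip_width())
E
```

```text
pics
top [[392.3853620028281, 0.0, 271.24461601655366], [0.0, 392.3853620028281, 202.3873624326081], [0.0, 0.0, 1.0]] [[-0.1965, -0.9604, 0.1977, 0.3975], [-0.9805, 0.1923, -0.0404, 0.0195], [0.0008, -0.2017, -0.9794, 0.7454], [0.0, 0.0, 0.0, 1.0]]
side [[387.60267341013684, 0.0, 279.14563467969157], [0.0, 387.60267341013684, 201.07830288229866], [0.0, 0.0, 1.0]] [[0.8377, -0.3349, 0.4314, 0.2115], [-0.546, -0.495, 0.6759, -0.5056], [-0.0128, -0.8018, -0.5975, 0.4973], [0.0, 0.0, 0.0, 1.0]]
-0.0187 0.1 [-3.13988194e+00 -1.23987215e-04  3.09808739e-01] 0.0854368328328156
```

View pics/top0.png

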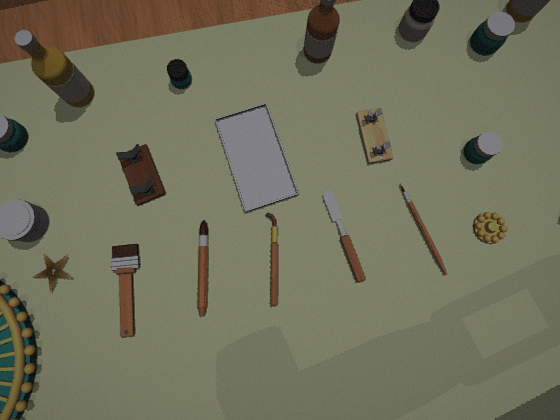

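View pics/side0.png

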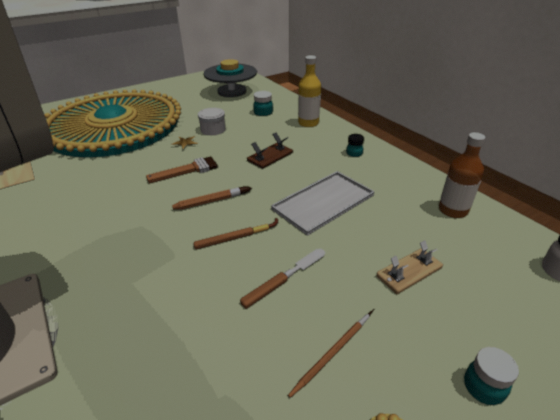

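```bash
cat > h.py <<'E'
from plant import arm
import cv2,numpy as np
def ray(c,uv):
    d=c["pose"][:3,:3]@np.linalg.inv(c["K"])@np.array([uv[0],uv[1],1.]); return c["pose"][:3,3],d
def onz(c,uv,z):
    o,d=ray(c,uv); return o+d*(z-o[2])/d[2]
def proj(c,p):
    q=c["pose"][:3,:3].T@(np.array(p)-c["pose"][:3,3]); q=c["K"]@q; return q[:2]/q[2]
def mask(c,roi,thr=25):
    x0,y0,x1,y1=roi; im=cv2.cvtColor(c["color"],cv2.COLOR_RGB2LAB).astype(float)
    r=im[y0:y1,x0:x1]; bg=np.median(r.reshape(-1,3),0)
    m=(np.linalg.norm((r-bg)*[1,1.5,1.5],axis=2)>thr).astype(np.uint8)
    n,l,s,_=cv2.connectedComponentsWithStats(m); k=1+np.argmax(s[1:,4])
    ys,xs=np.where(l==k); return np.c_[xs+x0,ys+y0].astype(float)
def axis(c,roi,z,thr=25):
    p=mask(c,roi,thr); w=np.array([onz(c,q,z)[:2] for q in p]); m=w.mean(0)
    d=np.linalg.svd(w-m,full_matrices=False)[2][0]
    t=(w-m)@d; n=(w-m)@[-d[1],d[0]]
    return m,d,t,n,w
E
python3 - <<'E'
from h import *
c=arm.camera("top")
big=c["color"][:,:,::-1].copy()
for name,roi,z,L in [("flat",(100,238,152,345),.010,.165),("round",(185,212,225,325),.012,.175),("liner",(390,178,455,282),.006,.19),("knife",(312,185,375,290),.007,.182),("burn",(255,205,295,312),.007,.17)]:
    m,d,t,n,w=axis(c,roi,z)
    print(name,"len",round(np.ptp(t),4),"wid",round(np.ptp(n),4),"mid",np.round(m+d*(t.max()+t.min())/2,4),"dir",np.round(d,3),"npix",len(t))
    # width profile
    for a in np.linspace(t.min(),t.max(),9)[:-1]:
        s=(t>=a)&(t<a+np.ptp(t)/8); print("   ",np.round(a+np.ptp(t)/16-(t.max()+t.min())/2,3),np.round(np.ptp(n[s]),3),"c",np.round((n[s].max()+n[s].min())/2,4), np.round(w[s].mean(0),3))
a=cv2.resize(big[90:220,100:310],None,fx=3.8,fy=3.8,interpolation=cv2.INTER_CUBIC);cv2.imwrite("pics/z1.png",a)
a=cv2.resize(big[95:175,340:410],None,fx=7,fy=7,interpolation=cv2.INTER_CUBIC);cv2.imwrite("pics/z2.png",a)
s=arm.camera("side")["color"][:,:,::-1]
a=cv2.resize(s[120:180,230:310],None,fx=8,fy=8,interpolation=cv2.INTER_CUBIC);cv2.imwrite("pics/z3.png",a)
a=cv2.resize(s[230:300,365:455],None,fx=8,fy=8,interpolation=cv2.INTER_CUBIC);cv2.imwrite("pics/z4.png",a)
E
```

```text
flat len 0.1672 wid 0.054 mid [0.4383 0.2813] dir [-0.995  0.096] npix 1734
    -0.073 0.05 c 0.0004 [0.511 0.274]
    -0.052 0.054 c 0.0 [0.49  0.276]
    -0.031 0.052 c 0.0006 [0.471 0.278]
    -0.01 0.026 c -0.0002 [0.449 0.281]
    0.01 0.027 c -0.0 [0.428 0.282]
    0.031 0.027 c -0.0002 [0.407 0.284]
    0.052 0.026 c -0.0001 [0.386 0.286]
    0.073 0.027 c 0.0003 [0.366 0.288]
round len 0.1766 wid 0.0207 mid [0.4504 0.137 ] dir [-0.983  0.184] npix 933
    -0.077 0.017 c -0.0004 [0.525 0.124]
    -0.055 0.017 c -0.0001 [0.506 0.126]
    -0.033 0.019 c -0.0005 [0.482 0.131]
    -0.011 0.019 c -0.0 [0.461 0.135]
    0.011 0.019 c 0.0004 [0.439 0.139]
    0.033 0.02 c 0.0002 [0.418 0.143]
    0.055 0.02 c 0.0005 [0.396 0.147]
    0.077 0.018 c -0.0 [0.376 0.151]
liner len 0.1874 wid 0.016 mid [ 0.4413 -0.2809] dir [-0.978 -0.209] npix 669
    -0.082 0.009 c 0.0002 [ 0.522 -0.264]
    -0.059 0.014 c -0.0001 [ 0.497 -0.269]
    -0.035 0.016 c -0.0003 [ 0.475 -0.274]
    -0.012 0.014 c -0.0004 [ 0.453 -0.278]
    0.012 0.015 c -0.0003 [ 0.43  -0.283]
    0.035 0.016 c -0.0 [ 0.407 -
[... 205 characters left out ...]
0.118]
    -0.057 0.023 c 0.0001 [ 0.513 -0.122]
    -0.034 0.021 c -0.0003 [ 0.492 -0.124]
    -0.011 0.011 c -0.0013 [ 0.469 -0.128]
    0.011 0.023 c 0.0005 [ 0.446 -0.133]
    0.034 0.023 c 0.0002 [ 0.423 -0.136]
    0.057 0.023 c -0.0002 [ 0.401 -0.139]
    0.079 0.023 c -0.0002 [ 0.379 -0.142]
burn len 0.174 wid 0.0244 mid [0.4403 0.0058] dir [-0.983  0.182] npix 759
    -0.076 0.021 c -0.0048 [ 0.517 -0.005]
    -0.054 0.013 c 0.0024 [ 0.493 -0.006]
    -0.033 0.015 c 0.0011 [ 0.471 -0.001]
    -0.011 0.015 c 0.0009 [0.451 0.003]
    0.011 0.015 c 0.0005 [0.43  0.007]
    0.033 0.015 c 0.0001 [0.408 0.012]
    0.054 0.015 c -0.0002 [0.387 0.016]
    0.076 0.017 c -0.0014 [0.367 0.021]
```

View pics/z1.png

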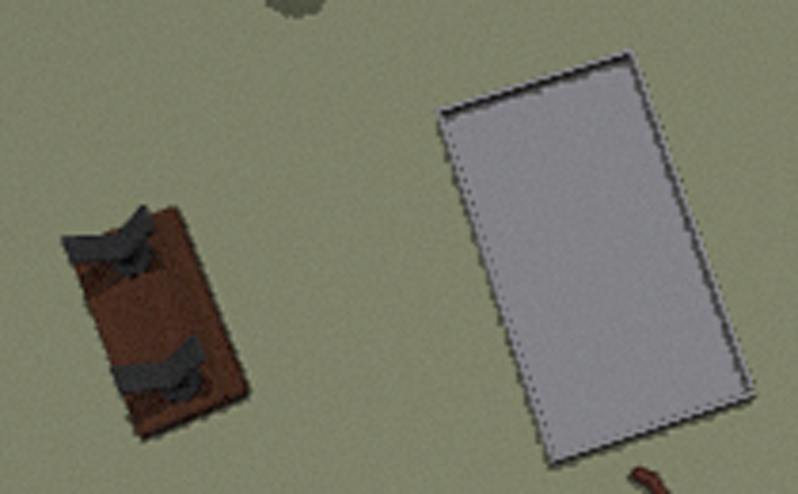

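View pics/z2.png

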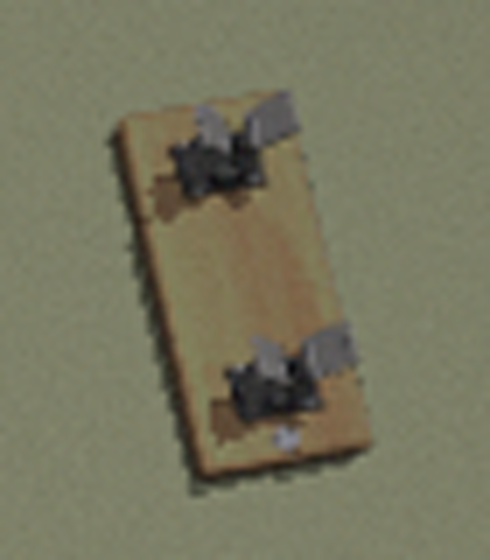

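View pics/z3.png

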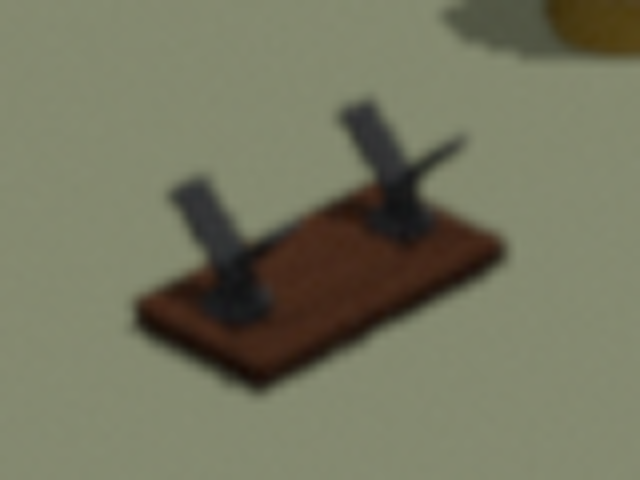

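View pics/z4.png

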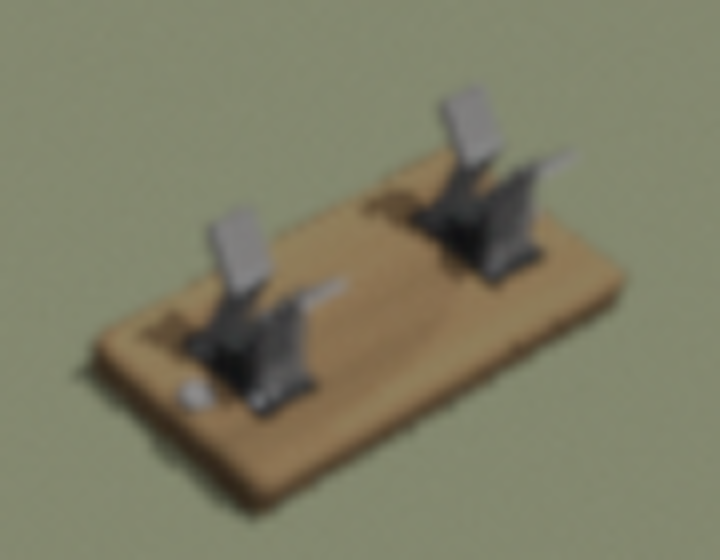

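```bash
python3 - <<'E'
from h import *
T=arm.camera("top");S=arm.camera("side")
def rep(n,c,pts,off,sc,z=.012):
    p=np.array([onz(c,(off[0]+(x+.5)/sc-.5,off[1]+(y+.5)/sc-.5),z)[:2] for x,y in pts])
    e=np.roll(p,-1,0)-p
    print(n,np.round(p,4).tolist(),"edges",np.round(np.linalg.norm(e,axis=1),4),"ang",np.round(np.arctan2(e[:,1],e[:,0]),3),"ctr",np.round((p[0]+p[2])/2,4),np.round((p[1]+p[3])/2,4) if len(p)>3 else "")
rep("tray T",T,[(440,110),(630,52),(752,395),(552,463)],(100,90),3.8)
rep("rest T",T,[(137,428),(248,388),(178,206)],(100,90),3.8)
rep("rest S",S,[(138,305),(260,375),(503,240),(375,180)],(230,120),8)
rep("clip T",T,[(122,118),(283,93),(372,438),(203,470)],(340,95),7)
rep("clip S",S,[(100,335),(258,495),(622,275),(450,150)],(365,230),8)
for n,roi,z in [("flat",(140,145,225,190),.01),("round",(165,180,262,215),.012),("liner",(280,302,385,400),.007)]:
    m,d,t,nn,w=axis(S,roi,z)
    print(n,"len",round(np.ptp(t),4),"wid",round(np.ptp(nn),4),"mid",np.round(m+d*(t.max()+t.min())/2,4),"dir",np.round(d,3))
# heights check: saddle & clip tops in top and side
E
```

```text
tray T [[0.7349, 0.065], [0.7475, -0.0392], [0.5525, -0.0635], [0.5381, 0.0418]] edges [0.105  0.1965 0.1063 0.1981] ang [-1.45  -3.018  1.707  0.117] ctr [0.6437 0.0008] [0.6428 0.0013]
rest T [[0.5965, 0.2429], [0.606, 0.1853], [0.7091, 0.207]] edges [0.0584 0.1053 0.1181] ang [-1.407  0.208  2.833] ctr [0.6528 0.225 ] 
rest S [[0.5937, 0.2385], [0.6036, 0.182], [0.7099, 0.2085], [0.698, 0.2653]] edges [0.0574 0.1095 0.0581 0.1077] ang [-1.397  0.244  1.777 -2.89 ] ctr [0.6518 0.2235] [0.6508 0.2237]
clip T [[0.6943, -0.2158], [0.6927, -0.263], [0.5874, -0.2613], [0.5877, -0.2127]] edges [0.0472 0.1053 0.0486 0.1067] ang [-1.604  3.126  1.566 -0.029] ctr [ 0.6409 -0.2386] [ 0.6402 -0.2378]
clip S [[0.5901, -0.2142], [0.5856, -0.2625], [0.6947, -0.2634], [0.6947, -0.2171]] edges [0.0486 0.1091 0.0463 0.1046] ang [-1.664 -0.007  1.572  3.114] ctr [ 0.6424 -0.2388] [ 0.6401 -0.2398]
flat len 0.169 wid 0.0678 mid [0.4389 0.2761] dir [-0.993  0.122]
round len 0.1776 wid 0.0367 mid [0.4505 0.132 ] dir [-0.985  0.174]
liner len 0.1569 wid 0.0123 mid [ 0.4248 -0.2874] dir [-0.979 -0.205]
```

```bash
cat >> h.py <<'E'
pi=np.pi
def rot(y): return [pi,0,y]
def snap(name,cam):
    c=arm.camera(cam); cv2.imwrite(f"pics/{name}.png",c["color"][:,:,::-1]); return c
def pick(x,y,yaw,z,f):
    arm.movep([x,y,.13],rot(yaw)); arm.line_to([x,y,z+.03],.2)
    print("touch",arm.line_to([x,y,z],.05,threshold=8),arm.get_eef_pos())
    arm.clamp(f); print("w",arm.get_grip_width())
    arm.line_to([x,y,.13],.15); print("w",arm.get_grip_width(),arm.get_wrist_force(),arm.get_ft_torque())
E
python3 - <<'E'
from h import *
pick(.4463,.2805,-.096,.004,60)
arm.movep([.651,.002,.12],rot(.12))
snap("flat_s","side");print(arm.get_clock())
E
```

```text
touch False [0.44632016 0.28048295 0.00395743]
w 0.022472778024805493
w 0.02197131422769342 [-0.85805496  0.02561424 -0.70346041] [ 0.00711848  0.02837405 -0.01933774]
7.7583
```

View pics/flat_s.png

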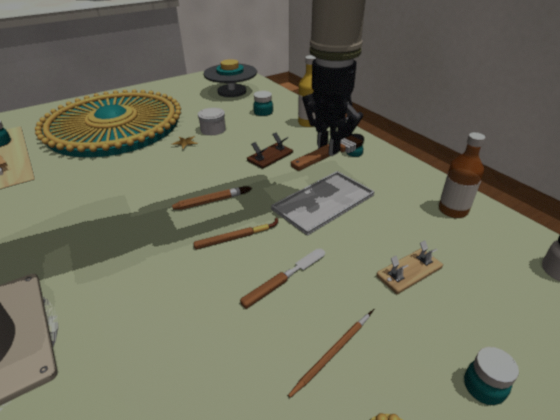

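The flat brush hangs level in the jaws (around pixel 325,150), above the tray. Lowering it now.

```bash
python3 - <<'E'
from h import *
arm.line_to([.651,.002,.03],.15)
print(arm.line_to([.651,.002,.0075],.03,threshold=6),arm.get_eef_pos(),arm.get_wrist_force())
arm.open_gripper(); print(arm.get_wrist_force())
arm.line_to([.651,.002,.13],.2)
# round
pick(.4504,.1365,-.185,.004,60)
arm.movep([.652,.224,.13],rot(.215))
snap("r_s","side");snap("r_t","top");print(arm.get_clock())
E
```

```text
True [0.65035146 0.00201091 0.00748936] [-0.47397312  0.43203866  3.75971851]
[-0.52681078  0.01343968  0.16730398]
touch False [0.45038166 0.13651319 0.00395486]
w 0.015851231386660475
w 0.015758575384326772 [-0.82760471  0.23297299 -1.57096306] [ 0.01147048 -0.05892754  0.00270441]
15.5667
```

View pics/r_s.png

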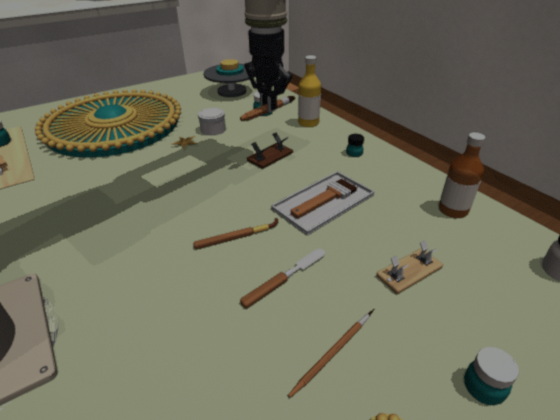

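View pics/r_t.png

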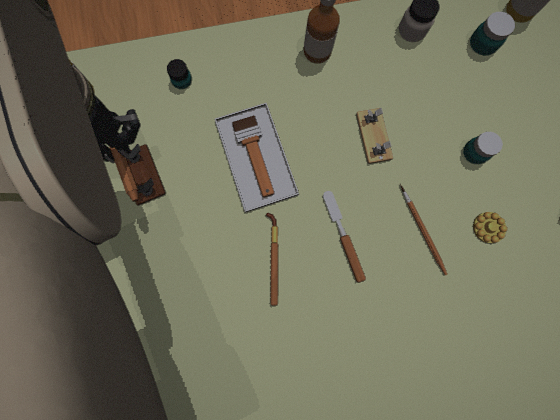

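Flat brush lies in the tray, centred near pixel (255,155) from above. The round brush is held level (side view 268,107) over the rest.

```bash
python3 - <<'E'
from h import *
arm.line_to([.652,.224,.06],.15)
print(arm.line_to([.652,.224,.0355],.03,threshold=8),arm.get_eef_pos(),arm.get_wrist_force())
arm.open_gripper(); print(arm.get_wrist_force())
arm.line_to([.652,.224,.14],.2)
pick(.4415,-.2807,.211,.0015,90)
arm.movep([.641,-.2387,.12],rot(-.02))
snap("l_s","side");snap("l_t","top");print(arm.get_clock())
E
```

```text
True [0.65156939 0.22439651 0.03751391] [0.75748397 0.86628439 4.13180859]
[ 0.21369652 -0.13232281  0.17351877]
touch False [ 0.44150152 -0.28070416  0.00145532]
w 0.0063668874871971575
w 0.006177200991896841 [ 0.43518968  0.28001623 -0.06485701] [ 0.01215129 -0.00377559 -0.0253582 ]
24.2333
```

View pics/l_s.png

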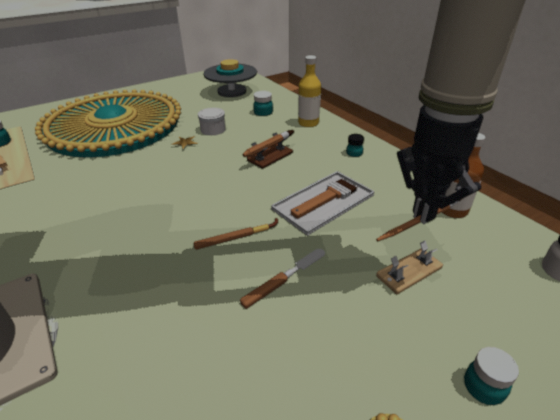

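View pics/l_t.png

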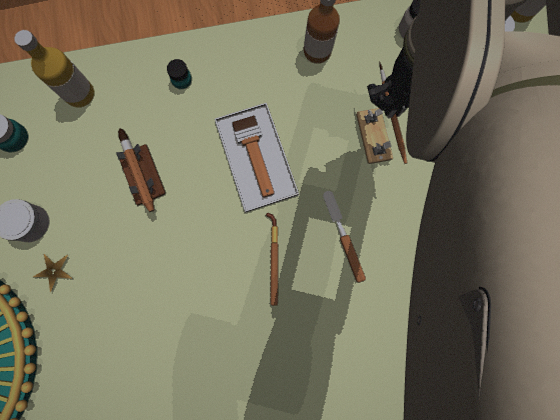

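```bash
python3 - <<'E'
from h import *
S=arm.camera("side");T=arm.camera("top")
a=cv2.resize(S["color"][180:290,360:480,::-1],None,fx=5,fy=5,interpolation=cv2.INTER_CUBIC);cv2.imwrite("pics/l_sz.png",a)
a=cv2.resize(T["color"][50:180,340:430,::-1],None,fx=4.5,fy=4.5,interpolation=cv2.INTER_CUBIC);cv2.imwrite("pics/l_tz.png",a)
E
```

```text
(no output)
```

View pics/l_sz.png

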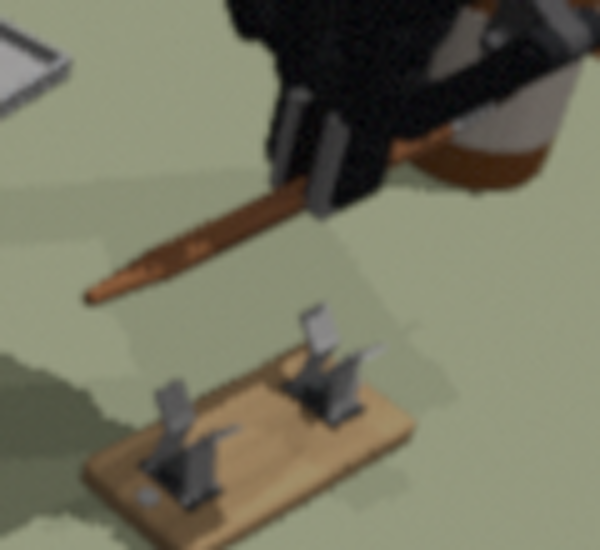

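View pics/l_tz.png

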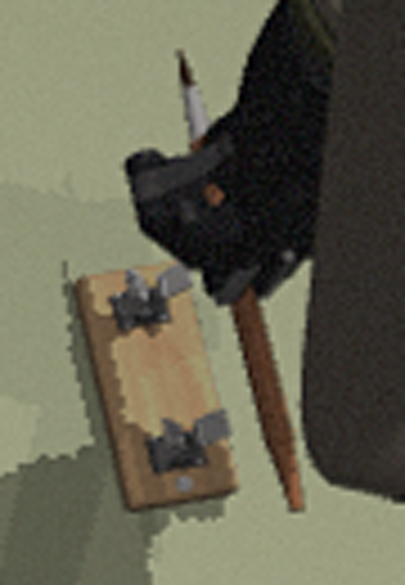

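```bash
cat >> h.py <<'E'
def tri(T,a,S,b):
    o1,d1=ray(T,a);o2,d2=ray(S,b)
    k=np.linalg.lstsq(np.c_[d1,-d2],o2-o1,rcond=None)[0]
    p,q=o1+k[0]*d1,o2+k[1]*d2; return (p+q)/2,np.linalg.norm(p-q)
E
python3 - <<'E'
from h import *
S=arm.camera("side");T=arm.camera("top");print(arm.get_eef_pos())
f=lambda x,y,o,s:(o[0]+(x+.5)/s-.5,o[1]+(y+.5)/s-.5)
e=tri(T,f(297,508,(340,50),4.5),S,f(90,298,(360,180),5));print("handle end",e)
print("tip at z .124", onz(T,f(180,50,(340,50),4.5),.124))
# shoulder where handle leaves the pads (side), and mid line: plane through brush's vertical plane
for z in(.115,.12,.125,.13): print(z,onz(S,f(300,192,(360,180),5),z),onz(S,f(170,255,(360,180),5),z),onz(S,f(90,298,(360,180),5),z),"T",onz(T,f(297,508,(340,50),4.5),z),onz(T,f(180,50,(340,50),4.5),z))
# clip jaw flare tops: top-view & side-view corner pairs, z=.045
g=(340,50)
for n,t,s in [("far jaw -y top outer",(192,277),(335,345))]: pass
for z in(.045,): 
  for n,p in dict(farL=(130,270),farR0=(160,270),farR1=(190,285),nearL=(168,420),nearR1=(228,430)).items(): print(n,onz(T,f(*p,g,4.5),z))
E
```

```text
[ 0.64038623 -0.23953274  0.12066556]
handle end (array([ 0.54596863, -0.23732399,  0.12436155]), np.float64(0.0017039511071768546))
tip at z .124 [ 0.7335364  -0.24138596  0.124     ]
0.115 [ 0.64373248 -0.23168949  0.115     ] [ 0.58856884 -0.23026321  0.115     ] [ 0.55536097 -0.2307573   0.115     ] T [ 0.5474381 -0.240656   0.115    ] [ 0.73840321 -0.24516486  0.115     ]
0.12 [ 0.63807968 -0.23527174  0.12      ] [ 0.58363751 -0.23386412  0.12      ] [ 0.55086396 -0.23435175  0.12      ] T [ 0.54624888 -0.23859237  0.12      ] [ 0.73569943 -0.24306547  0.12      ]
0.125 [ 0.63242687 -0.238854    0.125     ] [ 0.57870618 -0.23746503  0.125     ] [ 0.54636696 -0.23794619  0.125     ] T [ 0.54505967 -0.23652874  0.125     ] [ 0.73299565 -0.24096608  0.125     ]
0.13 [ 0.62677406 -0.24243625  0.13      ] [ 0.57377485 -0.24106593  0.13      ] [ 0.54186995 -0.24154064  0.13      ] T [ 0.54387045 -0.23446511  0.13      ] [ 0.73029186 -0.23886669  0.13      ]
farL [ 0.68024048 -0.22772391  0.045     ]
farR0 [ 0.6777344  -0.24025329  0.045     ]
farR1 [ 0.668595   -0.25105692  0.045     ]
nearL [ 0.61177946 -0.22678047  0.045     ]
nearR1 [ 0.602593   -0.25025826  0.045     ]
```

Brush in hand: ends triangulate to a mid-point of (.640, -.239, .124), yaw -.02, which fits the jaw centre line at y≈-.239 between the flare edges. Pressing in.

```bash
python3 - <<'E'
from h import *
x,y=.641,-.239
arm.line_to([x,y,.055],.15)
arm.movep([x,y,.05],rot(-.02))
for z in (.040,.034,.030,.027,.0245,.0225,.0215):
    h=arm.line_to([x,y,z],.03,threshold=30); print(z,h,arm.get_eef_pos(),arm.get_wrist_force(),arm.get_ft_torque(),arm.get_grip_width())
    if h: break
snap("c_s","side");print(arm.get_clock())
S=arm.camera("side")
a=cv2.resize(S["color"][180:300,330:480,::-1],None,fx=5,fy=5,interpolation=cv2.INTER_CUBIC);cv2.imwrite("pics/c_sz.png",a)
E
```

```text
0.04 False [ 0.6407094  -0.23885343  0.03952638] [0.882942   0.34142832 0.26922551] [ 0.01787437 -0.05593922 -0.0008356 ] 0.006017212643663594
0.034 False [ 0.64075955 -0.23887522  0.03360862] [ 0.06115463 -0.46536954  0.14559546] [-0.16184176  0.0245417  -0.06714028] 0.006292974546019463
0.03 False [ 0.64073329 -0.238884    0.02959887] [-0.27876578 -0.37631582  0.02550896] [-0.14729802  0.0431925   0.19806493] 0.0059707994818355686
0.027 False [ 0.64078169 -0.23893796  0.02669059] [0.28867138 1.36883086 0.16274102] [0.13205792 0.02494276 0.09327555] 0.006185167448909431
0.0245 False [ 0.64092767 -0.23895538  0.02431291] [ 0.04710869 -0.82307787 -0.18985112] [-0.01480682 -0.02464467  0.00152611] 0.006022011579873885
0.0225 False [ 0.64129972 -0.23913193  0.02299505] [-0.87096378 -0.515274    3.65314447] [0.08391669 0.12181715 0.03713482] 0.006089508387517065
0.0215 False [ 0.64135543 -0.23919576  0.02297374] [-4.00815759  1.78000398  9.78153471] [ 0.36046849  0.72292154 -0.00566988] 0.0062932343570711435
27.4333
```

View pics/c_sz.png

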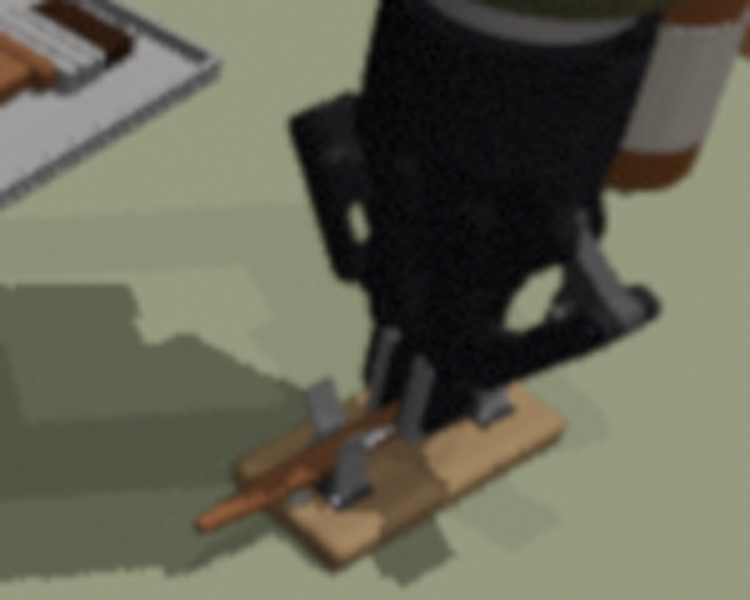

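```bash
python3 - <<'E'
from h import *
x,y=.641,-.239
arm.line_to([x,y,.0235],.03)
arm.open_gripper(); arm.line_to([x,y,.15],.2)
q=arm.get_joint_pos(); arm.movep([.45,-.45,.2],rot(-.3))
S=snap("d_s","side");T=snap("d_t","top");print(arm.get_clock())
a=cv2.resize(S["color"][215:315,355:475,::-1],None,fx=6,fy=6,interpolation=cv2.INTER_CUBIC);cv2.imwrite("pics/d_sz.png",a)
a=cv2.resize(T["color"][80:200,320:430,::-1],None,fx=5,fy=5,interpolation=cv2.INTER_CUBIC);cv2.imwrite("pics/d_tz.png",a)
a=np.vstack([cv2.resize(S["color"][115:185,225:325,::-1],(560,392),interpolation=cv2.INTER_CUBIC)]);cv2.imwrite("pics/d_rs.png",a)
E
```

```text
30.475
```

View pics/d_sz.png

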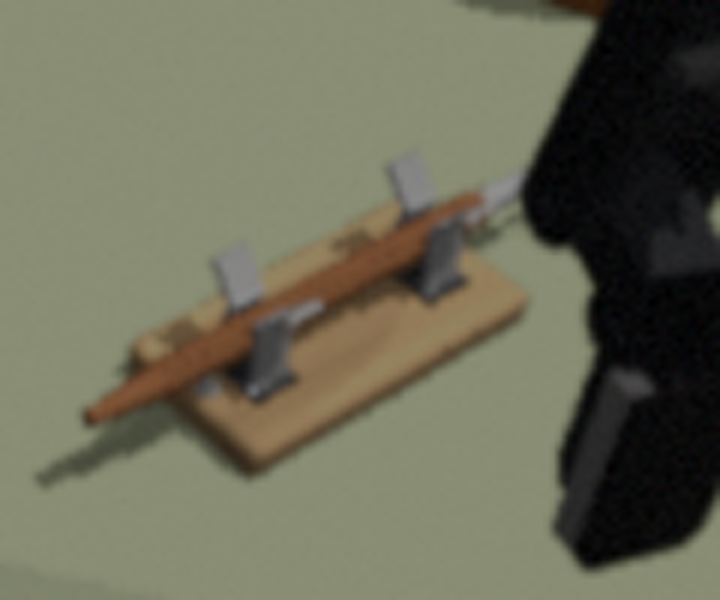

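View pics/d_tz.png

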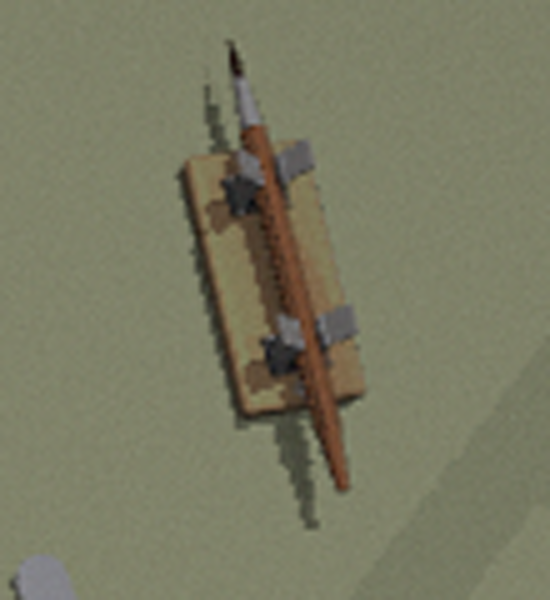

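View pics/d_rs.png

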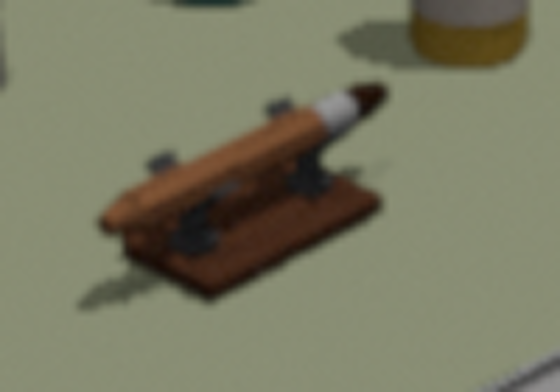

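View pics/d_t.png

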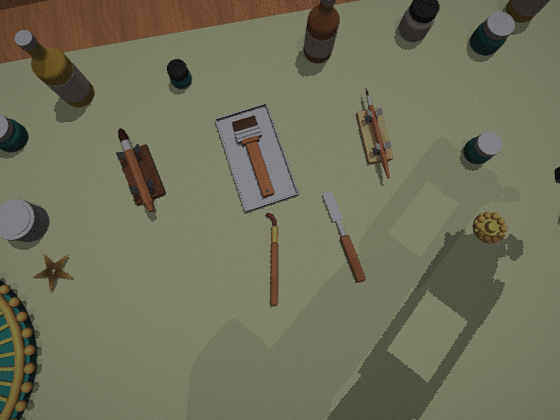

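```bash
python3 - <<'E'
from h import *
S=arm.camera("side");T=arm.camera("top")
f=lambda x,y,o,s:(o[0]+(x+.5)/s-.5,o[1]+(y+.5)/s-.5)
a=tri(T,f(343,487,(320,80),5),S,f(93,413,(355,215),6))
b=tri(T,f(254,130,(320,80),5),S,f(480,204,(355,215),6))
print("end",a,"junction",b,np.linalg.norm(a[0]-b[0]),np.arctan2(*(b[0]-a[0])[[1,0]]))
# centre line between the two, by matching rows: red-brown handle pixels
for z in (.026,.030,.034,.038): print(z,"T",[np.round(onz(T,f(x,y,(320,80),5),z)[:2],4) for x,y in((254,130),(290,265),(343,487))],"S",[np.round(onz(S,f(x,y,(355,215),6),z)[:2],4) for x,y in ((480,204),(350,272),(93,413))])
# round
a=tri(T,(151.5,211),S,(225+110/5.6,115+222/5.6)); b=tri(T,(121,131),S,(225+383/5.6,115+93/5.6)); print("round",a,b,(a[0]+b[0])/2, np.linalg.norm(a[0]-b[0]),np.arctan2(*(b[0]-a[0])[[1,0]]))
m,d,t,n,w=axis(T,(225,112,285,205),.013,20)
a=cv2.resize(T["color"][115:220,105:175,::-1],None,fx=5.5,fy=5.5,interpolation=cv2.INTER_CUBIC);cv2.imwrite("pics/e_r.png",a)
E
```

```text
end (array([ 0.54773929, -0.2367892 ,  0.02986442]), np.float64(0.0026798210125193104)) junction (array([ 0.69565453, -0.24019904,  0.02848028]), np.float64(0.0027255749467172802)) 0.14796101488312013 -0.023048573892428172
0.026 T [array([ 0.6954, -0.2402]), array([ 0.6379, -0.24  ]), array([ 0.5473, -0.2374])] S [array([ 0.6999, -0.2391]), array([ 0.6477, -0.237 ]), array([ 0.552 , -0.2349])]
0.03 T [array([ 0.6938, -0.2387]), array([ 0.6366, -0.2386]), array([ 0.5465, -0.236 ])] S [array([ 0.6957, -0.2414]), array([ 0.644 , -0.2393]), array([ 0.5491, -0.2372])]
0.034 T [array([ 0.6921, -0.2373]), array([ 0.6352, -0.2371]), array([ 0.5457, -0.2345])] S [array([ 0.6916, -0.2436]), array([ 0.6403, -0.2416]), array([ 0.5462, -0.2395])]
0.038 T [array([ 0.6904, -0.2359]), array([ 0.6339, -0.2357]), array([ 0.5448, -0.2331])] S [array([ 0.6875, -0.2459]), array([ 0.6366, -0.2439]), array([ 0.5433, -0.2418])]
round (array([0.56889303, 0.20623915, 0.04330824]), np.float64(0.0055855411152286654)) (array([0.7341679 , 0.24312281, 0.04050149]), np.float64(0.004197799992056207)) [0.65153046 0.22468098 0.04190486] 0.1693637112667344 0.21956770327027242
```

View pics/e_r.png

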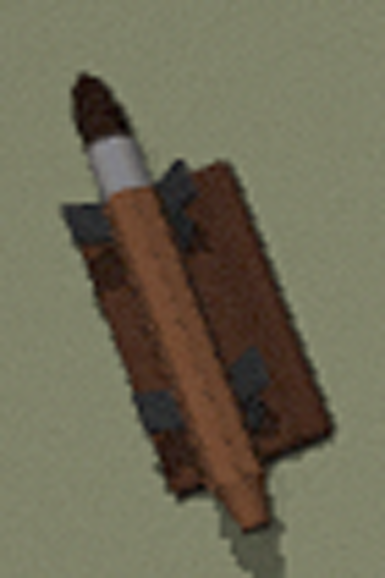

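The liner triangulates to about 29 ± 2 mm height (home is 26), and the round brush is down in both Vs. I'll press the liner with closed fingers beside each clip to confirm it is home.

```bash
python3 - <<'E'
from h import *
arm.clamp(40)
c,s=np.cos(-.02),np.sin(-.02)
arm.movep([.641,-.239,.10],rot(-.02))
for o in(-.012,.012):
    x,y=.641+o*c,-.239+o*s
    arm.line_to([x,y,.05],.15)
    h=arm.line_to([x,y,.026],.02,threshold=18); print(o,h,arm.get_eef_pos(),arm.get_wrist_force())
    arm.line_to([x,y,.05],.15)
arm.line_to([.641,-.239,.15],.2)
arm.movep([.40,-.45,.25],rot(-.3)); arm.open_gripper()
S=snap("f_s","side");T=snap("f_t","top");print(arm.get_clock())
a=cv2.resize(S["color"][215:315,355:475,::-1],None,fx=6,fy=6,interpolation=cv2.INTER_CUBIC);cv2.imwrite("pics/f_sz.png",a)
E
```

```text
-0.012 True [ 0.62884472 -0.23886418  0.03100976] [-2.07880582 -0.09980575  6.35923414]
0.012 True [ 0.65290856 -0.23937997  0.03101335] [-2.50077681  0.16496173  6.20623673]
38.5083
```

View pics/f_sz.png

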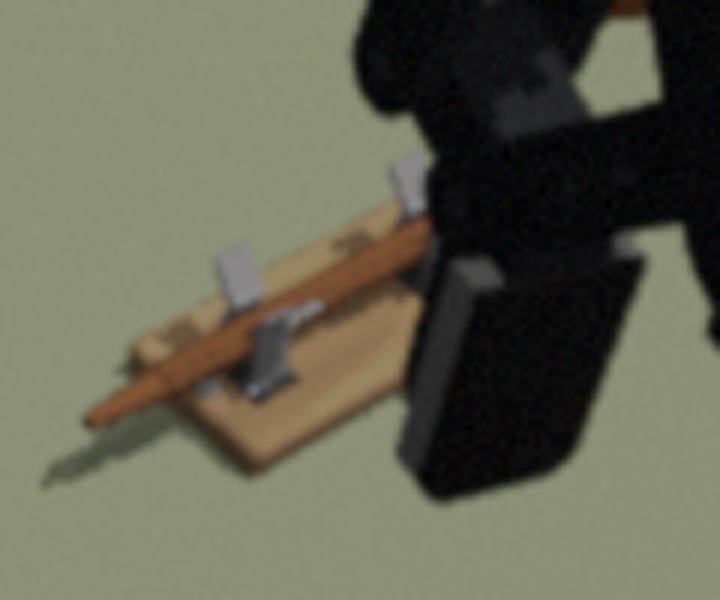

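View pics/f_t.png

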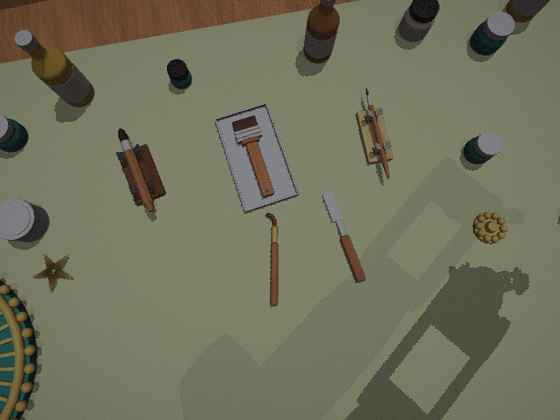

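Firm contact came at 31.0 mm on both sides of the middle. That is exactly the handle top when home (26 + 5 mm), and level. The overhead view shows the flat brush in the tray (256,155), the round brush across the rest (137,172), the liner in the clips (378,135), and the knife and burnisher where they were.

```bash
python3 - <<'E'
from h import *
c=arm.camera("top")
for n,roi in [("knife",(312,185,375,290)),("burn",(255,205,295,312))]:
    m,d,t,nn,w=axis(c,roi,.007); print(n,m+d*(t.max()+t.min())/2)
arm.hand_in(); print(arm.get_clock())
E
```

```text
knife [ 0.45709264 -0.13040172]
burn [0.44026024 0.005828  ]
the job is handed in; nothing more can be done
the job is handed in; nothing more can be done
```

All three brushes are put away and the job is handed in, at about 39 s on the robot's clock. No verdict is reported, so what follows rests on my own checks.

- **Flat brush:** it lies in the tray. I checked this only by eye in the side and top pictures, where it looks centred and flat, and by the touchdown height. I didn't measure its final pose.
- **Round brush:** it lies in both saddles. Its middle triangulates to (0.6515, 0.2247, 0.042) with yaw 0.22. The rest's seat is at about (0.652, 0.224, 0.041) with yaw about 0.215.
- **Liner brush:** it is home in both clips. Pressing it with closed fingers 12 mm either side of its middle met firm contact at 31.0 mm both times, exactly the handle's top when home.
    - **Disagreement:** triangulating it in the cameras gave an axis height of 28 to 30 mm instead of 26, but the two rays missed each other by about 2.7 mm. I trusted the touch.
- **Palette knife and burnisher:** both were measured at the same place as at the start, to within 0.1 mm.

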